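Lift a coated chromatography plate off its drying tray with the plate lifter

ROBOT

A 6-joint arm with a two-finger parallel gripper is mounted at the origin on a cart in front of the work surface, level with it; the furniture and walls round the work are solid. World frame = base frame: x ahead of the robot, y to its left, z up, the work surface at z = 0. Lengths are in mm, angles in rad, forces in N, time in s.
With the tool pointing down it reaches from about 300 to 850 mm from the base axis. Payload 4.2 kg.
Tool frame: the origin (TCP) lies at the centre of the arm's flange, where the gripper is bolted on; the fingertips stand 191 mm ahead of it and the grasp point (between the pads) lies ctrl.grasp_offset ahead of it (ctrl.grasp_offset is the distance from the TCP to the grasp point, in mm); x points along the fingers, z is the direction in which the jaws open and shut, and the axes are right-handed (so a half turn about x gives the same grasp; the last joint's range is limited). The gripper opens to 91 mm and grips with 3 to 60 N. Pads are 32 mm wide; open, the fingers measure 118 mm over their backs; the gripper's body (76 mm by 178 mm) begins 60 mm behind the grasp point.
Start: joints at [1.228, 0.32, 1.565, -0, 1.257, -0.02], TCP at [182.4, 545.301, 404.776] pointing down, gripper open.
Joint ranges: [-3.11, 3.11], [-0.84, 2.01], [0.21, 2.61], [-1.34, 4.49], [0.05, 2.63], [-2.56, 2.56]. Speed limits (rad/s): [2.57, 2.57, 3.14, 3.14, 3.14, 3.14].

INTERFACE

Orientations are given as a unit quaternion [x, y, z, w].
In Python, from plant import ctrl gives the robot as it stands. The module is installed in compiled form; this text tells all that it offers.
- The arm moves only by the tool step_arm, never from a script. Its argument "series" is a list of rows, each an object of numbers: "tx", "ty", "tz": the shift along the tool's x, y, z scaled (see below); "rx", "ry", "rz": the turn, a rotation vector about the tool's x, y, z scaled (see below); "jaw": the opening, from 0 (shut) to 1 (fully open). In form: [{"tx": .., "ty": .., "tz": .., "rx": .., "ry": .., "rz": .., "jaw": ..}, ...]. A call has 1 to 20 rows; each row shifts and turns the commanded pose from where the row before left it, along the tool's axes as they then stand; what a row does not reach is not made up. The controller multiplies each number of a shift by 5 cm and each number of a turn by 6 degrees. A row lasts 1/8 s, in which the tool goes at most 62.5 mm and 10.7 degrees, less where a joint would pass 70% of its speed; a pose out of reach is approached as far as the arm can. A call with a number of a shift or a turn outside -1 to 1 is refused whole. A call with a gripper value outside its range is refused whole. The fingers move at their own pace and stop on an object; "force" is the grip in N (left out, the last holds). Time passes only in rows, so rows that do not move let the fingers close. It gives the time, the measured TCP pose, the force and the opening at its end, in the units of the state.
- ctrl.get_state(): the state, without advancing time (a new reading comes with each control period).
- ctrl.read_camera(name): name is "scene" or "top"; returns a dict with "frame" (400x640x3 uint8, red, green, blue), "fx", "fy", "cx", "cy" (pixels), "distortion" ([k1, k2, p1, p2, k3] as OpenCV has them; the pictures are not rectified), "rvec" (rotation vector, rad) and "tvec" (3), from world to camera coordinates, as OpenCV has them. Camera axes: x right, y down, z forward; pixel columns grow to the right and rows downward; lengths in mm; the calibration is good to about 2 mm. A picture is of the moment at which its call begins. There is no depth.
- ctrl.job_done(): hands the job in, once; it reports no verdict.
The state is a dict: "t": time; "q": joint angles; "dq": joint speeds; "tau": joint torques, N m; "eef_pos": TCP position; "ee_rot": TCP orientation; "force": force on the tool from outside, world axes, zero at the start; "moment": the same for the moment, N m; "opening": opening from 0.0 (shut) to 1.0 (fully open).
Only numpy, scipy, OpenCV 4.12 (cv2) and the standard library are available. Lean on these libraries where they do the work, as an engineer would, in place of code of your own. Each camera call takes 0.05 s, during which the arm holds its last target. There are 200 camera calls.

TASK

The coated glass plate on the drying tray is ready to air. Slide the blade of the plate lifter under it, carry it level, coated side up, to the airing stand and lay it gently on the two rails, flat inside the lips; do not touch the plate with the gripper. Then draw the lifter out and lay it back flat on its blade on the worktop, clear of tray and stand, leaving the bottle, the petri dish and the objective can where they are.

Things in the scene. Friction and masses are not known exactly. Their poses are not given: they have to be found in the camera images.
- plate: chromatography plate: glass square 100 x 100 mm, white layer on top, 6 mm thick in all, about 130 g. Lower edge bevelled all round (flat underside 89 x 89 mm, bevel rises 3 mm over the last 5.5 mm), so that a thin blade runs in under it. Origin: centre of the underside; z up, x and y along its sides. Lies loose on the tray, up to 20 mm from its rear rim
- tray: drying tray of dark grey sheet metal, fixed, 150 mm deep (x) by 140 mm wide (y), floor 12 mm above the worktop; rims rise 9.5 mm above the floor at the rear (inner face x = +72 mm) and sides (inner faces y = +-67 mm); no rim at the front (-x). Origin: on the worktop under its centre; x points to the rear rim
- tray_floor (a point): centre of the tray's floor surface, same axes as the tray
- stand: airing stand, fixed: two grey rails along x on short legs, 122 mm long, tops 48 mm above the worktop, at y = 42 to 55 mm on each side; the 84 mm gap between is open at front (-x), rear and above, free down to 11 mm. Flared lips 9 mm high round the rails bound a seat 105 mm square, 115 mm at the lips' top. Origin: on the worktop under its centre; x along the rails, front to rear
- stand_rest (a point): centre of the stand's seat, level with the rail tops, axes of the stand; the seated plate's origin is here
- lifter: plate lifter, a cranked spatula, 150 g: steel blade 85 (x) x 60 x 2 mm, thinned to 0.6 mm over the last 12 mm; a 22 mm wide neck at its heel rises to a level black handle 96 x 18 (y) x 22 (z) mm, centre line 47 mm above the blade's underside. Origin: underside of the blade's centre; x to the tip (tip +42.5, heel -42.5, handle -60 to -156 mm); z up. Lies on its blade on the worktop
- lifter_tip (a point): middle of the blade's tip edge, at the underside
- lifter_grip (a point): a point to hold: centre of the handle's section, 20 mm behind the handle's front end (x = -80 mm, z = 47 mm in the lifter's frame), same axes as the lifter
- saline_bottle: bystander: pale bottle with a blue cap, 56 mm diameter, 118 mm high, standing; origin under its centre
- petri_large: bystander: clear petri dish, 68 mm diameter, 13 mm high; origin under its centre
- objective_can: bystander: pale canister with a black screw lid, 41 mm diameter, 53 mm high, standing; origin under its centre

How it is judged (in metres and radians):
On the way, in this order (a step that is already met when the one before it is completed fails the run):
1. the plate is carried on the lifter's blade, clear of the tray and coated side up (contact force between plate and lifter above 0.4 N and contact force between plate and tray below 0.02 N and z of plate in the frame of tray_floor above 0.025 m and angle between plate's own z axis and vertical below 0.26 rad), for 0.3 s.
2. the plate lies flat on the stand's rails inside the lips, off the blade (horizontal distance between plate and stand_rest below 0.007 m and z of plate in the frame of stand_rest between -0.003 and 0.003 m and angle between plate's own z axis and vertical below 0.04 rad and contact force between plate and lifter below 0.02 N), for 0.3 s.
At the end, for the whole second after the job is handed in: The plate lies still, coated side up and level (0.04 rad), on the stand's rails (within 3 mm in height, centre within 7 mm of the seat's centre); the lifter lies still and flat on its blade on the worktop (tilt under 0.06 rad, within 4 mm), touching neither plate, stand nor tray (horizontal distance between plate and stand_rest below 0.007 m and z of plate in the frame of stand_rest between -0.003 and 0.003 m and angle between plate's own z axis and vertical below 0.04 rad and linear speed of each of plate, lifter below 0.01 m/s and height (world z) of lifter below 0.004 m and angle between lifter's own z axis and vertical below 0.06 rad and contact force between lifter and stand below 0.02 N and contact force between lifter and tray below 0.02 N and contact force between lifter and plate below 0.02 N).
It fails at once if the gripper or arm touches the plate (contact force between plate and the arm above 0.3 N or contact force between plate and the fingers above 0.3 N).
It fails at once if the plate is tipped by more than 0.5 rad (angle between plate's own z axis and vertical above 0.5 rad).
It fails at once if the plate is dropped or knocked onto the stand (more than 15 N) (contact force between plate and stand above 15 N).
It fails at once if the bottle, the petri dish or the objective can is moved by more than 30 mm (distance of any of saline_bottle, petri_large, objective_can from where it was at the start of the episode above 0.03 m).
It also fails if it takes over 67 s, if anything falls off the work surface, if the arm or the gripper's body presses on something with over 40 N, if the wrist force passes 120 N, or if a joint passes its speed limit or range.

## Working session

There is one attempt and no reset: what is moved stays moved. The work goes in short steps, Python scripts to look and compute and a tool call to move; the robot and the scene stay as the last step left them, time stands still between calls to the robot, and variables do not carry over. Pictures are saved under pics/ and viewed, about 8 in all and at most 12, crops included, and the job is handed in when it is done.

Besides the shell and the picture viewer there is one more tool, called after "Call:" in YAML: its name, and indented under it one key for each argument. step_arm: Moves the arm, as the interface text tells. Shifts and turns lie within -1 to 1; 1 stands for 5 cm of shift or 6 degrees of turn. Its arguments: {"type":"object","properties":{"series":{"type":"array","items":{"type":"object","properties":{"tx":{"type":"number","minimum":-1,"maximum":1},"ty":{"type":"number","minimum":-1,"maximum":1},"tz":{"type":"number","minimum":-1,"maximum":1},"rx":{"type":"number","minimum":-1,"maximum":1},"ry":{"type":"number","minimum":-1,"maximum":1},"rz":{"type":"number","minimum":-1,"maximum":1},"jaw":{"type":"number"}}}},"force":{"type":"number"}},"required":["series"]}

```bash
mkdir -p pics
cat > h.py <<'E'
import numpy as np, cv2
from plant import ctrl
from scipy.spatial.transform import Rotation as R
def cam(n):
    c=ctrl.read_camera(n); c['K']=np.array([[c['fx'],0,c['cx']],[0,c['fy'],c['cy']],[0,0,1.]])
    c['d']=np.array(c['distortion'],float); c['Rm']=cv2.Rodrigues(np.array(c['rvec'],float))[0]; c['t']=np.array(c['tvec'],float).ravel(); return c
def ray(c,px,z):
    p=cv2.undistortPoints(np.array(px,float).reshape(-1,1,2),c['K'],c['d']).reshape(-1,2)
    d=np.c_[p,np.ones(len(p))]@c['Rm']; o=-c['Rm'].T@c['t']
    return o+d*((np.broadcast_to(z,len(p))-o[2])/d[:,2])[:,None]
def proj(c,P):
    return cv2.projectPoints(np.array(P,float).reshape(-1,1,3),np.array(c['rvec'],float),c['t'],c['K'],c['d'])[0].reshape(-1,2)
def save(c,f,crop=None,s=1):
    im=c['frame'][...,::-1]
    if crop: x,y,w,h=crop; im=im[y:y+h,x:x+w]
    cv2.imwrite('pics/'+f,cv2.resize(im,None,fx=s,fy=s,interpolation=cv2.INTER_CUBIC))
E
python3 - <<'E'
from h import *
for n in('top','scene'):
    c=cam(n); save(c,n+'0.png'); np.save(n+'0.npy',c['frame']); print(n,c['K'].round(1).tolist(),c['d'],(-c['Rm'].T@c['t']).round(),c['Rm'].round(3).tolist())
s=ctrl.get_state(); print(s['t'],s['eef_pos'],s['ee_rot'],ctrl.grasp_offset,R.from_quat(s['ee_rot']).as_matrix().round(3).tolist())
E
```

```text
top [[421.3, 0.0, 310.1], [0.0, 421.3, 204.4], [0.0, 0.0, 1.0]] [-0.05394618  0.          0.          0.          0.        ] [543. 258. 918.] [[-0.022, -1.0, -0.007], [-0.998, 0.022, -0.06], [0.06, 0.006, -0.998]]
scene [[443.1, 0.0, 315.0], [0.0, 443.1, 203.7], [0.0, 0.0, 1.0]] [-0.05437069  0.          0.          0.          0.        ] [  95. -237.  592.] [[0.725, -0.688, 0.024], [-0.409, -0.459, -0.789], [0.553, 0.562, -0.615]]
0.1 [182.35661257 545.15422122 404.03924172] [-0.41346531  0.57429284  0.41284766  0.57340298] 172.0 [[-0.001, -0.948, 0.317], [-0.001, 0.317, 0.948], [-1.0, 0.0, -0.002]]
```

View pics/top0.png

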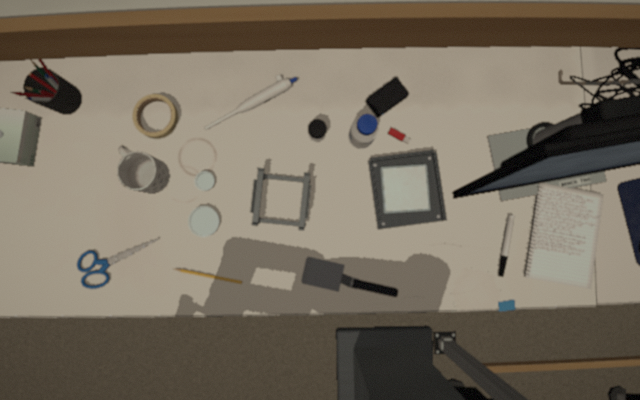

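View pics/scene0.png

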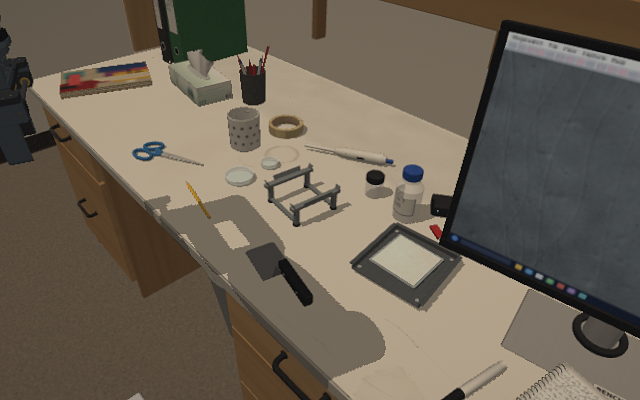

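The top view shows the stand at about (283,198), the tray at (407,188), and the lifter blade at (323,274) with its handle running to (397,291). The bottle cap is at (367,124) and the can at (317,128). I'll zoom in for edges.

Run:
```python
from h import *
im=np.load('top0.npy')[...,::-1]
g=lambda im:(255*(im/255.)**.6).astype('uint8')
cv2.imwrite('pics/topz.png',g(cv2.resize(im[140:305,240:455],None,fx=3.7,fy=3.6,interpolation=cv2.INTER_CUBIC)))
im=np.load('scene0.npy')[...,::-1]
cv2.imwrite('pics/scz.png',g(cv2.resize(im[155:315,240:470],None,fx=3.4,fy=3.4,interpolation=cv2.INTER_CUBIC)))
```

```text
(no output)
```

View pics/topz.png

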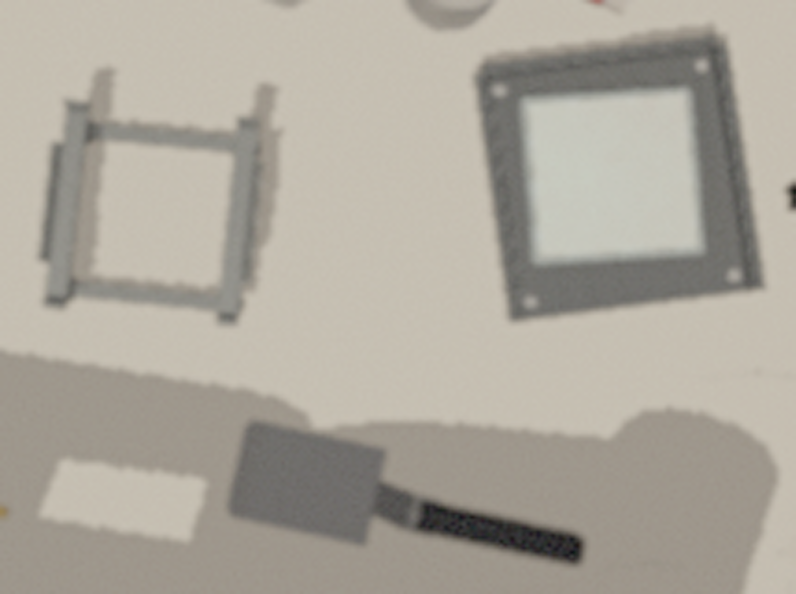

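View pics/scz.png

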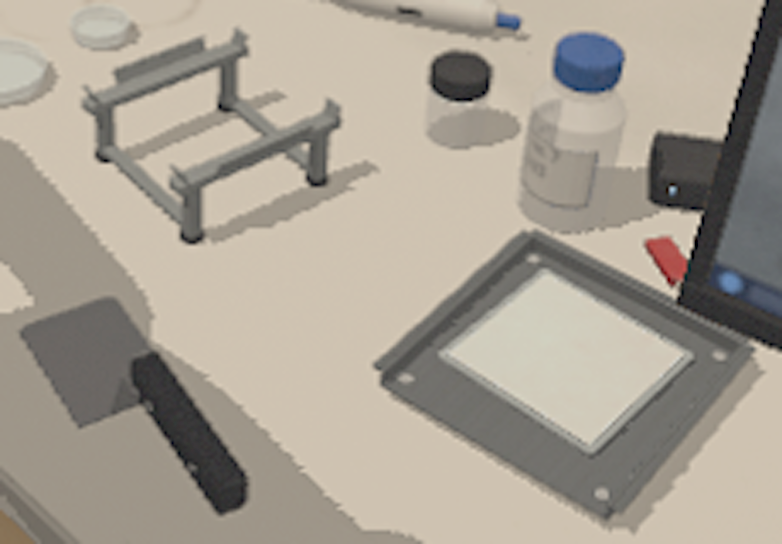

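Run:
```python
from h import *
c=cam('top'); s=cam('scene'); f=c['frame'].astype(int); 
np.set_printoptions(precision=1,suppress=True)
def quad(mask,z,name,box):
    m=np.zeros_like(mask,np.uint8); x,y,w,h=box; m[y:y+h,x:x+w]=mask[y:y+h,x:x+w]
    k=max(cv2.findContours(m,cv2.RETR_EXTERNAL,cv2.CHAIN_APPROX_NONE)[0],key=cv2.contourArea).reshape(-1,2)
    P=ray(c_,k,z)[:,:2].astype(np.float32); r=cv2.minAreaRect(P)
    print(name,'ctr',np.array(r[0]),'size',np.array(r[1]),'ang',round(r[2],1)); return r
for nm,c_,bp in(('top',c,(370,145,80,90)),('scene',s,(350,220,120,90))):
    g=c_['frame'].astype(int).sum(2)
    print(nm); quad((g>np.percentile(g[bp[1]:bp[1]+bp[3],bp[0]:bp[0]+bp[2]],99)*.78).astype(np.uint8),18,'plate',bp)
c_=c;g=f.sum(2)
print('rgb samples blade/tray/handle/table/shadow',f[274,323],f[215,400],f[288,380],f[250,340],f[240,260])
quad((g<300).astype(np.uint8),14,'tray',(365,140,90,95))
quad(((g<300)).astype(np.uint8)*1,2,'lifter all',(295,250,110,50))
quad((g<120).astype(np.uint8),58,'handle',(340,265,70,40))
m=(g<300).astype(np.uint8); m[:,:300]=0; m[:,340:]=0; quad(m,2,'blade',(298,255,44,40))
Z=lambda L:[(240+u/3.7-.37,140+v/3.6-.36) for u,v in L]
S=lambda L:[(240+u/3.4-.35,155+v/3.4-.35) for u,v in L]
d=ray(c,Z([(500,91),(702,65),(735,275),(530,302)]),12); print('dots top',d[:,:2],d.mean(0))
d=ray(s,S([(535,258),(721,355),(602,494),(406,378)]),12); print('dots scene',d[:,:2],d.mean(0))
d=ray(c,Z([(75,103),(248,120),(228,318),(57,300)]),52); print('rail ends top',d[:,:2],d.mean(0))
d=ray(s,S([(240,47),(331,118),(182,182),(92,102)]),51); print('rail ends scene',d[:,:2],d.mean(0))
d=ray(c,Z([(247,422),(385,452),(365,545),(230,515)]),2);print('blade top',d[:,:2],d.mean(0))
d=ray(s,S([(22,330),(110,297),(153,350),(80,425)]),2);print('blade scene',d[:,:2],d.mean(0))
d=ray(c,Z([(418,516),(580,549)]),58);print('handle top',d)
d=ray(s,S([(152,362),(228,476)]),58);print('handle scene(ends ctr top)',d)
```

```text
top
plate ctr [627.6  57.8] size [95.2 94.5] ang 2.5
scene
plate ctr [625.5  57.8] size [93.2 92.8] ang 2.5
rgb samples blade/tray/handle/table/shadow [63 60 58] [66 65 61] [16 16 14] [167 157 140] [153 143 127]
tray ctr [628.5  53.9] size [157.5 149.8] ang 6.3
lifter all ctr [433.2 179.1] size [214.4  63.6] ang 75.8
handle ctr [423.4 135.8] size [90.5 15.7] ang 75.7
blade ctr [448.6 240.4] size [88.  63.6] ang 75.8
dots top [[680.3 120.9]
 [693.6   1.4]
 [566.4 -12.9]
 [553.  107.4]] [623.4  54.2  12. ]
dots scene [[680.4 121.3]
 [693.1   1.6]
 [564.6 -12.3]
 [551.6 107.1]] [622.4  54.4  12. ]
rail ends top [[672.7 365.1]
 [660.6 268.4]
 [547.2 281.9]
 [559.5 376.7]] [610. 323.  52.]
rail ends scene [[662.4 356.8]
 [650.5 262.5]
 [541.2 275.8]
 [552.  372.3]] [601.5 316.8  51. ]
blade top [[484.8 273.5]
 [465.1 193.3]
 [409.9 206.3]
 [429.5 284.6]] [447.3 239.4   2. ]
blade scene [[427.6 282. ]
 [481.1 270.3]
 [471.7 221.2]
 [407.6 204.7]] [447.  244.6   2. ]
handle top [[433.7 180.   58. ]
 [413.1  91.8  58. ]]
handle scene(ends ctr top) [[430.2 171.7  58. ]
 [408.7  92.9  58. ]]
```

Call:
step_arm:
  series:
    - {"ty": -0.71, "tz": -0.57, "jaw": 1}
    - {"ty": -0.71, "tz": -0.57}
    - {"ty": -0.71, "tz": -0.57}
    - {"ty": -0.71, "tz": -0.57}
    - {"ty": -0.71, "tz": -0.57}
    - {"ty": -0.71, "tz": -0.57}
    - {"ty": -0.71, "tz": -0.57}
    - {"ty": -0.71, "tz": -0.57}
    - {"ty": -0.71, "tz": -0.57}
    - {"ty": -0.71, "tz": -0.57}
    - {"rx": 0.9}
    - {"rx": 0.9}
    - {"rx": 0.9}
    - {"rx": 0.9}
    - {"rx": 0.9}
    - {"rx": 0.9}
    - {"rx": 0.9}
    - {"rx": 0.9}
    - {"rx": 0.9}

```text
invalid input
```

Call:
step_arm:
  series:
    - {"rx": 0.9}
    - {"rx": 0.9}
    - {"rx": 0.9}
    - {"rx": 0.9}
    - {"rx": 0.9}
    - {"rx": 0.9}
    - {"rx": 0.7}
    - {"tx": 0.6}
    - {"tx": 0.6}
    - {"tx": 0.6}
    - {}

```text
invalid input
```

```bash
cat >> h.py <<'E'
def st():
    s=ctrl.get_state(); M=R.from_quat(s['ee_rot']).as_matrix(); p=np.array(s['eef_pos'])
    g=p+M[:,0]*ctrl.grasp_offset
    print('t',round(s['t'],2),'tcp',p.round(1),'grasp',g.round(1),'jawhead',round(np.degrees(np.arctan2(M[1,2],M[0,2])),2),'xaxis',M[:,0].round(4),'F',np.round(s['force'],1),'Mo',np.round(s['moment'],2),'op',round(s['opening'],3),'q',np.round(s['q'],2))
    return p,M,g
def need(target):  # world grasp target -> tool-axis shift in units of 50mm
    p,M,g=st(); print('units',(M.T@(np.array(target)-g)/50).round(3))
E
python3 - <<'E'
from h import *
need([429.4,162.3,47])
c=cam('top');s=cam('scene')
def tri(a,b):
    za=np.arange(0,700,5.); A=ray(c,[a]*len(za),za);B=ray(s,[b]*len(za),za); d=np.hypot(*(A-B)[:,:2].T); i=d.argmin(); print('tri',A[i],B[i],d[i])
tri((455,195),(441,245)); tri((455,188),(441,245))
for k in((455,195),): print(ray(c,[k]*3,[50,100,150]))
# stand overlay
def pt(S,yaw,z,P): r=R.from_euler('z',yaw,degrees=True).as_matrix(); return np.array(P)@r.T+[S[0],S[1],0]
out=[]
for cc,b in((c,(240,150,90,90)),(s,(255,155,95,75))):
    im=cv2.resize(cc['frame'][...,::-1],None,fx=5,fy=5,interpolation=cv2.INTER_CUBIC)
    for sg in(1,-1):
        q=proj(cc,pt((610,323),-6.5,0,[[x,sg*y,48] for x,y in((-61,42),(61,42),(61,55),(-61,55))]))
        cv2.polylines(im,[((q+.5)*5-.5).round().astype(int)],True,(0,0,255),1)
    x,y,w,h=b; o=im[y*5:(y+h)*5,x*5:(x+w)*5]; o=(255*(o/255.)**.6).astype('uint8'); out.append(cv2.resize(o,(400,int(400*o.shape[0]/o.shape[1]))))
H=max(o.shape[0] for o in out); cv2.imwrite('pics/st.png',np.hstack([np.pad(o,((0,H-len(o)),(0,0),(0,0))) for o in out]))
E
```

```text
t 0.2 tcp [182.4 545.2 404.2] grasp [182.3 545.1 232.2] jawhead 71.51 xaxis [-4.e-04 -1.e-03 -1.e+00] F [-0.3  0.2 -0.1] Mo [ 0.01 -0.01 -0.01] op 0.997 q [ 1.23  0.32  1.57  0.    1.26 -0.02]
units [ 3.71  -7.115 -5.688]
tri [603.41165014 -16.11316153 115.        ] [601.45295925 -11.54134501 115.        ] 4.973728604574794
tri [617.35010569 -18.41048771 110.        ] [606.7532817   -9.17457861 110.        ] 14.056838030004574
[[608.26470354 -38.28639483  50.        ]
 [604.53158554 -21.23006152 100.        ]
 [600.79846754  -4.17372821 150.        ]]
```

View pics/st.png

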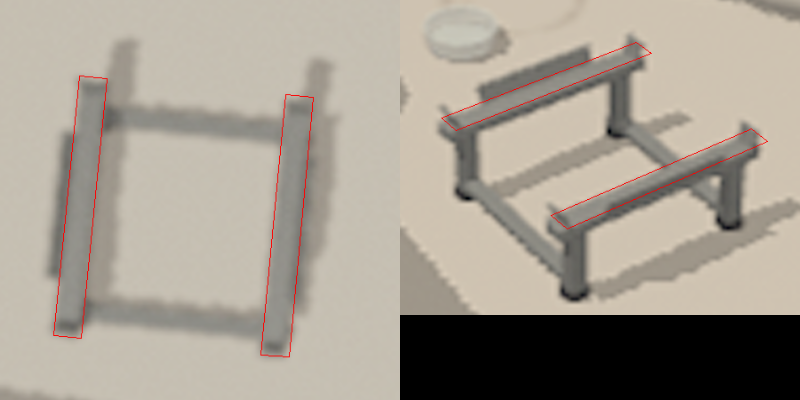

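The monitor's lower corner is at about (602,-14,115), close to the tray. I'll hold the lifter further back, at x=-105, to keep the gripper body clear. The stand overlay fits within 2-3 mm, centre about (608.5,322.5). The refusal was probably because each row needs every field.

Call:
step_arm:
  force: 50
  series:
    - {"tx": 0, "ty": -0.715, "tz": -0.62, "rx": 0, "ry": 0, "rz": 0, "jaw": 1}
    - {"tx": 0, "ty": -0.715, "tz": -0.62, "rx": 0, "ry": 0, "rz": 0, "jaw": 1}
    - {"tx": 0, "ty": -0.715, "tz": -0.62, "rx": 0, "ry": 0, "rz": 0, "jaw": 1}
    - {"tx": 0, "ty": -0.715, "tz": -0.62, "rx": 0, "ry": 0, "rz": 0, "jaw": 1}
    - {"tx": 0, "ty": -0.715, "tz": -0.62, "rx": 0, "ry": 0, "rz": 0, "jaw": 1}
    - {"tx": 0, "ty": -0.715, "tz": -0.62, "rx": 0, "ry": 0, "rz": 0, "jaw": 1}
    - {"tx": 0, "ty": -0.715, "tz": -0.62, "rx": 0, "ry": 0, "rz": 0, "jaw": 1}
    - {"tx": 0, "ty": -0.715, "tz": -0.62, "rx": 0, "ry": 0, "rz": 0, "jaw": 1}
    - {"tx": 0, "ty": -0.715, "tz": -0.62, "rx": 0, "ry": 0, "rz": 0, "jaw": 1}
    - {"tx": 0, "ty": -0.715, "tz": -0.62, "rx": 0, "ry": 0, "rz": 0, "jaw": 1}

```text
t: 1.55
eef_pos: [423.6, 136.5, 404.9]
ee_rot: [-0.413, 0.574, 0.413, 0.574]
force: [0.2, 0.1, 0.3]
opening: 1.002
```

Call:
step_arm:
  series:
    - {"tx": 0.1, "ty": 0, "tz": 0, "rx": 0.95, "ry": 0, "rz": 0, "jaw": 1}
    - {"tx": 0.1, "ty": 0, "tz": 0, "rx": 0.95, "ry": 0, "rz": 0, "jaw": 1}
    - {"tx": 0.1, "ty": 0, "tz": 0, "rx": 0.95, "ry": 0, "rz": 0, "jaw": 1}
    - {"tx": 0.1, "ty": 0, "tz": 0, "rx": 0.95, "ry": 0, "rz": 0, "jaw": 1}
    - {"tx": 0.1, "ty": 0, "tz": 0, "rx": 0.95, "ry": 0, "rz": 0, "jaw": 1}
    - {"tx": 0.1, "ty": 0, "tz": 0, "rx": 0.95, "ry": 0, "rz": 0, "jaw": 1}
    - {"tx": 0.1, "ty": 0, "tz": 0, "rx": 0.95, "ry": 0, "rz": 0, "jaw": 1}
    - {"tx": 0.1, "ty": 0, "tz": 0, "rx": 0.95, "ry": 0, "rz": 0, "jaw": 1}
    - {"tx": 0.1, "ty": 0, "tz": 0, "rx": 0.95, "ry": 0, "rz": 0, "jaw": 1}
    - {"tx": 0.1, "ty": 0, "tz": 0, "rx": 0.95, "ry": 0, "rz": 0, "jaw": 1}
    - {"tx": 0.1, "ty": 0, "tz": 0, "rx": 0.95, "ry": 0, "rz": 0, "jaw": 1}
    - {"tx": 0.1, "ty": 0, "tz": 0, "rx": 0.95, "ry": 0, "rz": 0, "jaw": 1}
    - {"tx": 0.1, "ty": 0, "tz": 0, "rx": 0.95, "ry": 0, "rz": 0, "jaw": 1}
    - {"tx": 0.1, "ty": 0, "tz": 0, "rx": 0.95, "ry": 0, "rz": 0, "jaw": 1}
    - {"tx": 0.1, "ty": 0, "tz": 0, "rx": 0.92, "ry": 0, "rz": 0, "jaw": 1}
    - {"tx": 0, "ty": 0, "tz": 0, "rx": 0, "ry": 0, "rz": 0, "jaw": 1}

```text
t: 3.55
eef_pos: [423.0, 137.9, 329.5]
ee_rot: [0.085, 0.702, -0.085, 0.702]
force: [0.5, 0.2, -0.2]
opening: 0.999
```

```bash
python3 -c "
from h import *
need([423.5,138,47])"
```

```text
t 3.55 tcp [423.  137.9 329.5] grasp [422.9 137.9 157.5] jawhead -13.75 xaxis [-6.e-04 -1.e-04 -1.e+00] F [ 0.5  0.2 -0.2] Mo [-0.09  0.09 -0.02] op 0.999 q [0.29 0.18 1.96 0.   1.   0.53]
units [2.211 0.006 0.013]
```

Descend 110.5 mm and grip.

Call:
step_arm:
  force: 50
  series:
    - {"tx": 0.7, "ty": 0, "tz": 0.01, "rx": 0, "ry": 0, "rz": 0, "jaw": 1}
    - {"tx": 0.7, "ty": 0, "tz": 0, "rx": 0, "ry": 0, "rz": 0, "jaw": 1}
    - {"tx": 0.5, "ty": 0, "tz": 0, "rx": 0, "ry": 0, "rz": 0, "jaw": 1}
    - {"tx": 0.3, "ty": 0, "tz": 0, "rx": 0, "ry": 0, "rz": 0, "jaw": 1}
    - {"tx": 0, "ty": 0, "tz": 0, "rx": 0, "ry": 0, "rz": 0, "jaw": 1}
    - {"tx": 0, "ty": 0, "tz": 0, "rx": 0, "ry": 0, "rz": 0, "jaw": 0}
    - {"tx": 0, "ty": 0, "tz": 0, "rx": 0, "ry": 0, "rz": 0, "jaw": 0}
    - {"tx": 0, "ty": 0, "tz": 0, "rx": 0, "ry": 0, "rz": 0, "jaw": 0}
    - {"tx": 0, "ty": 0, "tz": 0, "rx": 0, "ry": 0, "rz": 0, "jaw": 0}
    - {"tx": 0, "ty": 0, "tz": 0, "rx": 0, "ry": 0, "rz": 0, "jaw": 0}
    - {"tx": 0, "ty": 0, "tz": 0, "rx": 0, "ry": 0, "rz": 0, "jaw": 0}

```text
t: 4.92
eef_pos: [423.6, 137.8, 219.8]
ee_rot: [0.085, 0.702, -0.085, 0.702]
force: [0.5, 0.2, -0.2]
opening: 0.373
```

Run:
```python
from h import *
p,M,g=st()
c=cam('top'); s=cam('scene'); c_=c; g_=c['frame'].astype(int).sum(2)
m=(g_<300).astype(np.uint8); m[:255]=0; m[300:]=0; m[:,:298]=0; m[:,340:]=0
k=max(cv2.findContours(m,cv2.RETR_EXTERNAL,cv2.CHAIN_APPROX_NONE)[0],key=cv2.contourArea).reshape(-1,2)
print(cv2.minAreaRect(ray(c,k,2)[:,:2].astype(np.float32)))
```

```text
t 4.92 tcp [423.6 137.8 219.8] grasp [423.6 137.8  47.8] jawhead -13.81 xaxis [-0.e+00  1.e-04 -1.e+00] F [ 0.5  0.2 -0.2] Mo [-0.11  0.08 -0.  ] op 0.373 q [0.29 0.34 2.1  0.   0.7  0.53]
((448.9091796875, 239.93588256835938), (79.5386962890625, 55.24555969238281), 76.2649917602539)
```

Call:
step_arm:
  series:
    - {"tx": 0, "ty": 0, "tz": 0, "rx": 0, "ry": 0, "rz": 0, "jaw": 0}
    - {"tx": 0, "ty": 0, "tz": 0, "rx": 0, "ry": 0, "rz": 0, "jaw": 0}
    - {"tx": 0, "ty": 0, "tz": 0, "rx": 0, "ry": 0, "rz": 0, "jaw": 0}
    - {"tx": 0, "ty": 0, "tz": 0, "rx": 0, "ry": 0, "rz": 0, "jaw": 0}
    - {"tx": 0, "ty": 0, "tz": 0, "rx": 0, "ry": 0, "rz": 0, "jaw": 0}
    - {"tx": 0, "ty": 0, "tz": 0, "rx": 0, "ry": 0, "rz": 0, "jaw": 0}

```text
t: 5.78
eef_pos: [423.6, 137.8, 219.7]
ee_rot: [0.085, 0.702, -0.085, 0.702]
force: [-0.2, 0.4, -0.3]
opening: 0.192
```

```bash
python3 -c "
from h import *
st()"
```

```text
t 5.78 tcp [423.6 137.8 219.7] grasp [423.6 137.8  47.7] jawhead -13.81 xaxis [ 0.e+00  1.e-04 -1.e+00] F [-0.2  0.4 -0.3] Mo [-0.07 -0.    0.02] op 0.192 q [0.29 0.34 2.1  0.   0.7  0.53]
```

Gripped at 17.5 mm opening, which matches the handle. Next: lift, turn, and shift to the pre-insertion pose.

Call:
step_arm:
  series:
    - {"tx": -0.2, "ty": 0, "tz": 0, "rx": 0, "ry": 0, "rz": 0, "jaw": 0}
    - {"tx": -0.5, "ty": 0, "tz": 0, "rx": 0, "ry": 0, "rz": 0, "jaw": 0}
    - {"tx": -0.5, "ty": 0, "tz": 0, "rx": 0, "ry": 0, "rz": 0, "jaw": 0}
    - {"tx": -0.3, "ty": 0, "tz": 0, "rx": 0, "ry": 0, "rz": 0, "jaw": 0}
    - {"tx": 0, "ty": 0, "tz": 0, "rx": 0.8, "ry": 0, "rz": 0, "jaw": 0}
    - {"tx": 0, "ty": 0, "tz": 0, "rx": 0.8, "ry": 0, "rz": 0, "jaw": 0}
    - {"tx": 0, "ty": 0, "tz": 0, "rx": 0.8, "ry": 0, "rz": 0, "jaw": 0}
    - {"tx": 0, "ty": 0, "tz": 0, "rx": 0.8, "ry": 0, "rz": 0, "jaw": 0}
    - {"tx": 0, "ty": 0, "tz": 0, "rx": 0.8, "ry": 0, "rz": 0, "jaw": 0}
    - {"tx": 0, "ty": 0, "tz": 0, "rx": 0.8, "ry": 0, "rz": 0, "jaw": 0}
    - {"tx": 0, "ty": 0, "tz": 0, "rx": 0.8, "ry": 0, "rz": 0, "jaw": 0}
    - {"tx": 0, "ty": 0, "tz": 0, "rx": 0.8, "ry": 0, "rz": 0, "jaw": 0}
    - {"tx": 0, "ty": 0, "tz": 0, "rx": 0.8, "ry": 0, "rz": 0, "jaw": 0}
    - {"tx": 0, "ty": 0, "tz": 0, "rx": 0.8, "ry": 0, "rz": 0, "jaw": 0}
    - {"tx": 0, "ty": 0, "tz": 0, "rx": 0.8, "ry": 0, "rz": 0, "jaw": 0}
    - {"tx": 0, "ty": 0, "tz": 0, "rx": 0.8, "ry": 0, "rz": 0, "jaw": 0}
    - {"tx": 0, "ty": 0, "tz": 0, "rx": 0.8, "ry": 0, "rz": 0, "jaw": 0}
    - {"tx": 0, "ty": 0, "tz": 0, "rx": 0.8, "ry": 0, "rz": 0, "jaw": 0}
    - {"tx": 0, "ty": 0, "tz": 0, "rx": 0.8, "ry": 0, "rz": 0, "jaw": 0}

```text
t: 8.15
eef_pos: [423.3, 137.7, 295.2]
ee_rot: [0.482, 0.517, -0.482, 0.517]
force: [-0.1, 0.7, -1.8]
opening: 0.196
```

Call:
step_arm:
  series:
    - {"tx": 0, "ty": -0.17, "tz": 0.47, "rx": 0, "ry": 0, "rz": 0, "jaw": 0}
    - {"tx": 0, "ty": -0.17, "tz": 0.47, "rx": 0, "ry": 0, "rz": 0, "jaw": 0}
    - {"tx": 0, "ty": -0.17, "tz": 0.47, "rx": 0, "ry": 0, "rz": 0, "jaw": 0}
    - {"tx": 0, "ty": 0, "tz": 0.47, "rx": 0, "ry": 0, "rz": 0, "jaw": 0}
    - {"tx": 0, "ty": 0, "tz": 0, "rx": 0, "ry": 0, "rz": 0, "jaw": 0}
    - {"tx": 0, "ty": 0, "tz": 0, "rx": 0, "ry": 0, "rz": 0, "jaw": 0}

```text
t: 8.9
eef_pos: [405.0, 42.5, 295.0]
ee_rot: [0.482, 0.518, -0.481, 0.518]
force: [-0.4, -1.0, -2.1]
opening: 0.194
```

Run:
```python
from h import *
need([404.5,42.3,61])
c=cam('top'); s=cam('scene')
for cc,b in((c,(330,140,130,160)),(s,(270,200,200,150))):
    im=cc['frame'][...,::-1]
    x,y,w,h=b; o=im[y:y+h,x:x+w]; o=(255*(o/255.)**.6).astype('uint8'); cv2.imwrite('pics/p_%d.png'%x,o)
a=[cv2.imread('pics/p_%d.png'%x) for x in(330,270)]; a=[cv2.resize(o,None,fx=500/len(o)*.95 if 0 else 480/len(o)*.8,fy=480/len(o)*.8,interpolation=cv2.INTER_CUBIC) for o in a]
cv2.imwrite('pics/pre.png',np.hstack([o[:min(map(len,a))] for o in a])[:,:800])
```

```text
t 8.9 tcp [405.   42.5 295. ] grasp [405.   42.5 123. ] jawhead -85.83 xaxis [ 1.e-04  5.e-04 -1.e+00] F [-0.4 -1.  -2.1] Mo [-0.09  0.31 -0.02] op 0.194 q [0.08 0.17 2.09 0.   0.88 1.57]
units [ 1.239 -0.01   0.005]
```

View pics/pre.png

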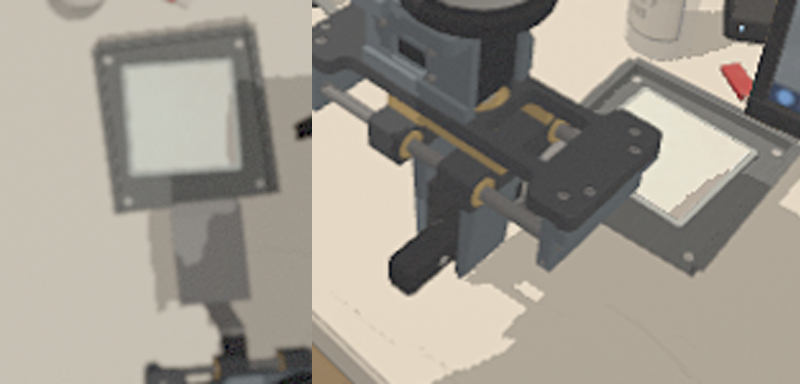

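The lifter is held level and lined up with the plate, and the tray front is open towards the blade. Lower it.

Call:
step_arm:
  series:
    - {"tx": 0.4, "ty": 0, "tz": 0, "rx": 0, "ry": 0, "rz": 0, "jaw": 0}
    - {"tx": 0.4, "ty": 0, "tz": 0, "rx": 0, "ry": 0, "rz": 0, "jaw": 0}
    - {"tx": 0.3, "ty": 0, "tz": 0, "rx": 0, "ry": 0, "rz": 0, "jaw": 0}
    - {"tx": 0.1, "ty": 0, "tz": 0, "rx": 0, "ry": 0, "rz": 0, "jaw": 0}
    - {"tx": 0.04, "ty": 0, "tz": 0, "rx": 0, "ry": 0, "rz": 0, "jaw": 0}
    - {"tx": 0, "ty": 0, "tz": 0, "rx": 0, "ry": 0, "rz": 0, "jaw": 0}
    - {"tx": 0, "ty": 0, "tz": 0, "rx": 0, "ry": 0, "rz": 0, "jaw": 0}

```text
t: 9.88
eef_pos: [405.2, 42.2, 233.2]
ee_rot: [0.482, 0.518, -0.481, 0.518]
force: [0.7, 0.6, -1.1]
opening: 0.192
```

Run:
```python
from h import *
p,M,g=st()
c=cam('top');s=cam('scene'); gg=c['frame'].astype(int).sum(2)
u=M[:,1]; v=np.array([-u[1],u[0],0]); o=g+105*u; o[2]=13
for cc,b,f in((c,(350,150,110,110),5),(s,(340,200,140,120),3)):
    im=cv2.resize(cc['frame'][...,::-1],None,fx=5,fy=5,interpolation=cv2.INTER_CUBIC)
    im=(255*(im/255.)**.6).astype('uint8')
    q=proj(cc,[o+a*u+w*v+[0,0,2] for a,w in((-42.5,30),(42.5,30),(42.5,-30),(-42.5,-30))])
    cv2.polylines(im,[((q+.5)*5-.5).round().astype(int)],True,(0,0,255),1)
    x,y,w,h=b; k=im[y*5:(y+h)*5,x*5:(x+w)*5]; cv2.imwrite('pics/i%d.png'%f,cv2.resize(k,(400,int(400*h/w))))
a,b=cv2.imread('pics/i5.png'),cv2.imread('pics/i3.png'); cv2.imwrite('pics/ins.png',np.hstack([a[:340],b[:340]]))
```

```text
t 9.88 tcp [405.2  42.2 233.2] grasp [405.4  42.3  61.2] jawhead -85.81 xaxis [ 1.1e-03  2.0e-04 -1.0e+00] F [ 0.7  0.6 -1.1] Mo [0.01 0.28 0.03] op 0.192 q [0.08 0.27 2.17 0.   0.71 1.57]
```

View pics/ins.png

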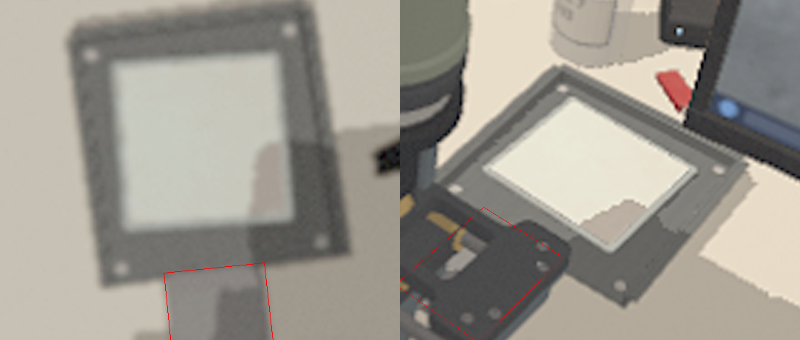

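Call:
step_arm:
  series:
    - {"tx": 0, "ty": 0.15, "tz": 0, "rx": 0, "ry": 0, "rz": 0, "jaw": 0}
    - {"tx": 0, "ty": 0.2, "tz": 0, "rx": 0, "ry": 0, "rz": 0, "jaw": 0}
    - {"tx": 0.01, "ty": 0, "tz": 0, "rx": 0, "ry": 0, "rz": 0, "jaw": 0}
    - {"tx": 0, "ty": 0, "tz": 0, "rx": 0, "ry": 0, "rz": 0, "jaw": 0}

```text
t: 10.48
eef_pos: [422.4, 43.4, 232.0]
ee_rot: [0.481, 0.518, -0.482, 0.518]
force: [-0.5, 0.6, -3.0]
opening: 0.194
```

Call:
step_arm:
  series:
    - {"tx": 0.01, "ty": 0, "tz": 0, "rx": 0, "ry": 0, "rz": 0, "jaw": 0}
    - {"tx": 0, "ty": 0, "tz": 0, "rx": 0, "ry": 0, "rz": 0, "jaw": 0}
    - {"tx": 0, "ty": 0, "tz": 0, "rx": 0, "ry": 0, "rz": 0, "jaw": 0}

```text
t: 10.85
eef_pos: [422.3, 43.5, 231.8]
ee_rot: [0.481, 0.518, -0.481, 0.518]
force: [-2.0, 0.1, -1.2]
opening: 0.192
```

```bash
python3 -c "
from h import *
st()"
```

```text
t 10.85 tcp [422.3  43.5 231.8] grasp [422.3  43.5  59.8] jawhead -85.81 xaxis [-1.e-04  1.e-04 -1.e+00] F [-2.   0.1 -1.2] Mo [-0.14  0.29 -0.01] op 0.192 q [0.08 0.29 2.13 0.   0.72 1.57]
```

Call:
step_arm:
  series:
    - {"tx": 0, "ty": 0.1, "tz": 0, "rx": 0, "ry": 0, "rz": 0, "jaw": 0}
    - {"tx": 0, "ty": 0.1, "tz": 0, "rx": 0, "ry": 0, "rz": 0, "jaw": 0}
    - {"tx": 0, "ty": 0.1, "tz": 0, "rx": 0, "ry": 0, "rz": 0, "jaw": 0}
    - {"tx": 0, "ty": 0.1, "tz": 0, "rx": 0, "ry": 0, "rz": 0, "jaw": 0}
    - {"tx": 0, "ty": 0.1, "tz": 0, "rx": 0, "ry": 0, "rz": 0, "jaw": 0}
    - {"tx": 0, "ty": 0.1, "tz": 0, "rx": 0, "ry": 0, "rz": 0, "jaw": 0}
    - {"tx": 0, "ty": 0.1, "tz": 0, "rx": 0, "ry": 0, "rz": 0, "jaw": 0}
    - {"tx": 0, "ty": 0.1, "tz": 0, "rx": 0, "ry": 0, "rz": 0, "jaw": 0}
    - {"tx": 0, "ty": 0.1, "tz": 0, "rx": 0, "ry": 0, "rz": 0, "jaw": 0}
    - {"tx": 0, "ty": 0.1, "tz": 0, "rx": 0, "ry": 0, "rz": 0, "jaw": 0}
    - {"tx": 0, "ty": 0, "tz": 0, "rx": 0, "ry": 0, "rz": 0, "jaw": 0}

```text
t: 12.22
eef_pos: [473.3, 47.2, 231.6]
ee_rot: [0.482, 0.517, -0.481, 0.518]
force: [-1.1, 0.3, -1.5]
opening: 0.191
```

```bash
cat >> h.py <<'E'
def plate(z,box,show=None):
    c=cam('top'); g=c['frame'].astype(int).min(2); x,y,w,h=box
    sub=g[y:y+h,x:x+w]; rgb=c['frame'].astype(int); 
    m=np.zeros(g.shape,np.uint8); d=rgb[...,0]-rgb[...,2]
    m[y:y+h,x:x+w]=((g>95)&(d<16))[y:y+h,x:x+w]
    k=max(cv2.findContours(m,cv2.RETR_EXTERNAL,cv2.CHAIN_APPROX_NONE)[0],key=cv2.contourArea).reshape(-1,2)
    r=cv2.minAreaRect(ray(c,k,z)[:,:2].astype(np.float32)); print('plate',np.round(r[0],1),np.round(r[1],1),round(r[2],1)); return c
E
python3 - <<'E'
from h import *
p,M,g=st(); print('blade ctr',g+105*M[:,1])
c=plate(18,(370,145,80,90)); print(c['frame'][188,405],c['frame'][205,428])
E
```

```text
t 12.22 tcp [473.3  47.2 231.6] grasp [473.7  47.2  59.6] jawhead -85.82 xaxis [ 2.4e-03  3.0e-04 -1.0e+00] F [-1.1  0.3 -1.5] Mo [-0.13  0.26  0.03] op 0.191 q [0.08 0.35 2.02 0.   0.76 1.57]
blade ctr [578.43205393  54.89230887  59.89638159]
plate [642.5  60. ] [101.9  99.9] 5.2
[175 176 162] [43 42 41]
```

Call:
step_arm:
  series:
    - {"tx": 0, "ty": 0.12, "tz": 0, "rx": 0, "ry": 0, "rz": 0, "jaw": 0}
    - {"tx": 0, "ty": 0.12, "tz": 0, "rx": 0, "ry": 0, "rz": 0, "jaw": 0}
    - {"tx": 0, "ty": 0.12, "tz": 0, "rx": 0, "ry": 0, "rz": 0, "jaw": 0}
    - {"tx": 0, "ty": 0.12, "tz": 0, "rx": 0, "ry": 0, "rz": 0, "jaw": 0}
    - {"tx": 0, "ty": 0.12, "tz": 0, "rx": 0, "ry": 0, "rz": 0, "jaw": 0}
    - {"tx": 0, "ty": 0.12, "tz": 0, "rx": 0, "ry": 0, "rz": 0, "jaw": 0}
    - {"tx": 0, "ty": 0.12, "tz": 0, "rx": 0, "ry": 0, "rz": 0, "jaw": 0}
    - {"tx": 0, "ty": 0.12, "tz": 0, "rx": 0, "ry": 0, "rz": 0, "jaw": 0}
    - {"tx": 0, "ty": 0.12, "tz": 0, "rx": 0, "ry": 0, "rz": 0, "jaw": 0}
    - {"tx": 0, "ty": 0, "tz": 0, "rx": 0, "ry": 0, "rz": 0, "jaw": 0}

```text
t: 13.52
eef_pos: [526.5, 51.1, 231.8]
ee_rot: [0.481, 0.518, -0.481, 0.518]
force: [-4.6, -0.6, 3.7]
opening: 0.195
```

Run:
```python
from h import *
p,M,g=st(); print('blade ctr',g+105*M[:,1])
c=plate(19,(370,145,80,90)); s=cam('scene')
f=lambda im:(255*(im/255.)**.6).astype('uint8')
a=cv2.resize(f(c['frame'][145:245,365:465,::-1]),(380,380),interpolation=cv2.INTER_CUBIC);b=cv2.resize(f(s['frame'][200:310,345:465,::-1]),(415,380),interpolation=cv2.INTER_CUBIC)
cv2.imwrite('pics/und.png',np.hstack([a,b]))
```

```text
t 13.53 tcp [526.5  51.1 231.8] grasp [526.5  51.1  59.8] jawhead -85.81 xaxis [-2.e-04  1.e-04 -1.e+00] F [-4.6 -0.6  3.7] Mo [-0.1   0.75  0.05] op 0.195 q [0.07 0.42 1.9  0.   0.82 1.57]
blade ctr [631.21545767  58.77774117  59.73374595]
plate [645.   58.4] [ 99.8 100.6] 6.8
```

View pics/und.png

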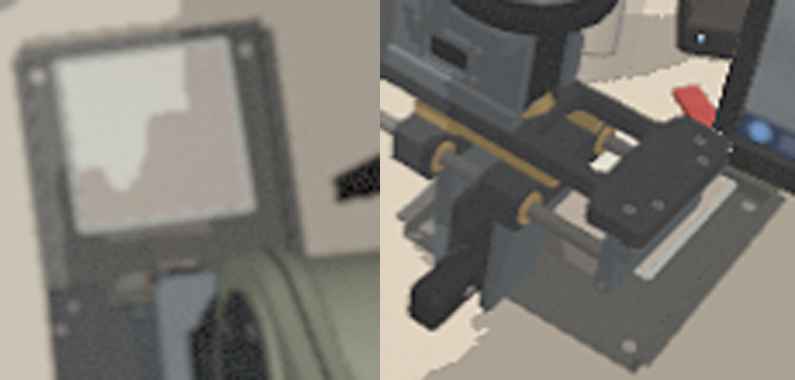

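The plate lies flat over the blade, seated against the rear rim. Lift gently with a slight draw back.

Call:
step_arm:
  series:
    - {"tx": -0.04, "ty": -0.01, "tz": 0, "rx": 0, "ry": 0, "rz": 0, "jaw": 0}
    - {"tx": -0.04, "ty": -0.02, "tz": 0, "rx": 0, "ry": 0, "rz": 0, "jaw": 0}
    - {"tx": -0.04, "ty": -0.02, "tz": 0, "rx": 0, "ry": 0, "rz": 0, "jaw": 0}
    - {"tx": -0.04, "ty": -0.02, "tz": 0, "rx": 0, "ry": 0, "rz": 0, "jaw": 0}
    - {"tx": -0.08, "ty": 0, "tz": 0, "rx": 0, "ry": 0, "rz": 0, "jaw": 0}
    - {"tx": -0.1, "ty": 0, "tz": 0, "rx": 0, "ry": 0, "rz": 0, "jaw": 0}
    - {"tx": -0.1, "ty": 0, "tz": 0, "rx": 0, "ry": 0, "rz": 0, "jaw": 0}
    - {"tx": -0.1, "ty": 0, "tz": 0, "rx": 0, "ry": 0, "rz": 0, "jaw": 0}
    - {"tx": -0.1, "ty": 0, "tz": 0, "rx": 0, "ry": 0, "rz": 0, "jaw": 0}
    - {"tx": -0.1, "ty": 0, "tz": 0, "rx": 0, "ry": 0, "rz": 0, "jaw": 0}
    - {"tx": -0.1, "ty": 0, "tz": 0, "rx": 0, "ry": 0, "rz": 0, "jaw": 0}
    - {"tx": -0.1, "ty": 0, "tz": 0, "rx": 0, "ry": 0, "rz": 0, "jaw": 0}
    - {"tx": -0.1, "ty": 0, "tz": 0, "rx": 0, "ry": 0, "rz": 0, "jaw": 0}
    - {"tx": -0.05, "ty": 0, "tz": 0, "rx": 0, "ry": 0, "rz": 0, "jaw": 0}
    - {"tx": 0, "ty": 0, "tz": 0, "rx": 0, "ry": 0, "rz": 0, "jaw": 0}
    - {"tx": 0, "ty": 0, "tz": 0, "rx": 0, "ry": 0, "rz": 0, "jaw": 0}
    - {"tx": 0, "ty": 0, "tz": 0, "rx": 0, "ry": 0, "rz": 0, "jaw": 0}

```text
t: 15.75
eef_pos: [522.7, 50.8, 286.0]
ee_rot: [0.481, 0.518, -0.481, 0.518]
force: [0.4, -0.4, -3.5]
opening: 0.193
```

Run:
```python
from h import *
p,M,g=st(); print('blade ctr',g+105*M[:,1])
c=plate(g[2]-47.7+8,(370,140,80,95)); s=cam('scene')
f=lambda im:(255*(im/255.)**.6).astype('uint8')
a=cv2.resize(f(c['frame'][135:245,365:475,::-1]),(380,380),interpolation=cv2.INTER_CUBIC);b=cv2.resize(f(s['frame'][180:310,345:485,::-1]),(410,380),interpolation=cv2.INTER_CUBIC)
cv2.imwrite('pics/lift.png',np.hstack([a,b]))
```

```text
t 15.75 tcp [522.7  50.8 286. ] grasp [522.6  50.8 114. ] jawhead -85.81 xaxis [-4.e-04  1.e-04 -1.e+00] F [ 0.4 -0.4 -3.5] Mo [-0.08  0.48 -0.02] op 0.193 q [0.07 0.35 1.85 0.   0.94 1.57]
blade ctr [627.31194437  58.47913677 114.00015004]
plate [640.4  58.9] [100.  100.1] 6.3
```

View pics/lift.png

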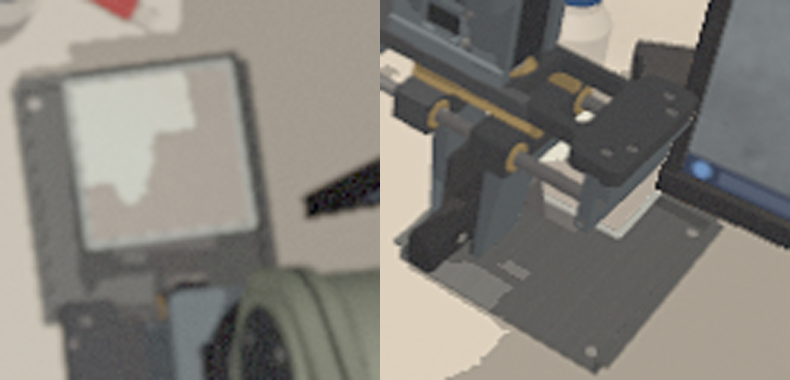

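Plate carried level (100×100 mm measured at the expected height), offset +13 mm along the blade. Draw back and turn.

Call:
step_arm:
  series:
    - {"tx": -0.05, "ty": -0.12, "tz": 0, "rx": 0, "ry": 0, "rz": 0, "jaw": 0}
    - {"tx": -0.1, "ty": -0.25, "tz": 0, "rx": 0, "ry": 0, "rz": 0, "jaw": 0}
    - {"tx": -0.1, "ty": -0.33, "tz": 0, "rx": 0, "ry": 0, "rz": 0, "jaw": 0}
    - {"tx": -0.05, "ty": -0.33, "tz": 0, "rx": 0, "ry": 0, "rz": 0, "jaw": 0}
    - {"tx": 0, "ty": -0.25, "tz": 0, "rx": 0, "ry": 0, "rz": 0, "jaw": 0}
    - {"tx": 0, "ty": -0.12, "tz": 0, "rx": 0, "ry": 0, "rz": 0, "jaw": 0}
    - {"tx": 0, "ty": 0, "tz": 0, "rx": 0.2, "ry": 0, "rz": 0, "jaw": 0}
    - {"tx": 0, "ty": 0, "tz": 0, "rx": 0.4, "ry": 0, "rz": 0, "jaw": 0}
    - {"tx": 0, "ty": 0, "tz": 0, "rx": 0.5, "ry": 0, "rz": 0, "jaw": 0}
    - {"tx": 0, "ty": 0, "tz": 0, "rx": 0.5, "ry": 0, "rz": 0, "jaw": 0}
    - {"tx": 0, "ty": 0, "tz": 0, "rx": 0.35, "ry": 0, "rz": 0, "jaw": 0}
    - {"tx": 0, "ty": 0, "tz": 0, "rx": 0.18, "ry": 0, "rz": 0, "jaw": 0}
    - {"tx": 0, "ty": 0, "tz": 0, "rx": 0, "ry": 0, "rz": 0, "jaw": 0}

```text
t: 17.48
eef_pos: [453.0, 45.7, 301.2]
ee_rot: [0.536, 0.461, -0.536, 0.461]
force: [-0.7, -0.0, -3.8]
opening: 0.194
```

Call:
step_arm:
  series:
    - {"tx": 0, "ty": -0.023, "tz": -0.15, "rx": 0, "ry": 0, "rz": 0, "jaw": 0}
    - {"tx": 0, "ty": -0.046, "tz": -0.3, "rx": 0, "ry": 0, "rz": 0, "jaw": 0}
    - {"tx": 0, "ty": -0.07, "tz": -0.45, "rx": 0, "ry": 0, "rz": 0, "jaw": 0}
    - {"tx": 0, "ty": -0.07, "tz": -0.46, "rx": 0, "ry": 0, "rz": 0, "jaw": 0}
    - {"tx": 0, "ty": -0.07, "tz": -0.46, "rx": 0, "ry": 0, "rz": 0, "jaw": 0}
    - {"tx": 0, "ty": -0.07, "tz": -0.46, "rx": 0, "ry": 0, "rz": 0, "jaw": 0}
    - {"tx": 0, "ty": -0.07, "tz": -0.46, "rx": 0, "ry": 0, "rz": 0, "jaw": 0}
    - {"tx": 0, "ty": -0.07, "tz": -0.46, "rx": 0, "ry": 0, "rz": 0, "jaw": 0}
    - {"tx": 0, "ty": -0.07, "tz": -0.46, "rx": 0, "ry": 0, "rz": 0, "jaw": 0}
    - {"tx": 0, "ty": -0.07, "tz": -0.46, "rx": 0, "ry": 0, "rz": 0, "jaw": 0}
    - {"tx": 0, "ty": -0.07, "tz": -0.46, "rx": 0, "ry": 0, "rz": 0, "jaw": 0}
    - {"tx": 0, "ty": -0.07, "tz": -0.46, "rx": 0, "ry": 0, "rz": 0, "jaw": 0}
    - {"tx": 0, "ty": -0.07, "tz": -0.45, "rx": 0, "ry": 0, "rz": 0, "jaw": 0}
    - {"tx": 0, "ty": -0.046, "tz": -0.3, "rx": 0, "ry": 0, "rz": 0, "jaw": 0}
    - {"tx": 0, "ty": -0.023, "tz": -0.15, "rx": 0, "ry": 0, "rz": 0, "jaw": 0}
    - {"tx": 0, "ty": 0, "tz": 0, "rx": 0, "ry": 0, "rz": 0, "jaw": 0}
    - {"tx": 0, "ty": 0, "tz": 0, "rx": 0, "ry": 0, "rz": 0, "jaw": 0}

```text
t: 19.6
eef_pos: [452.4, 345.6, 301.2]
ee_rot: [-0.536, -0.461, 0.536, -0.461]
force: [0.4, -0.3, -2.6]
opening: 0.193
```

Run:
```python
from h import *
need([491.8,340.7,129]); 
c=plate(89,(225,150,120,110)); 
np.save('hov.npy',c['frame']); print(c['frame'][195:215:5,285])
```

```text
t 19.6 tcp [452.4 345.6 301.2] grasp [452.3 345.5 129.2] jawhead -98.63 xaxis [-4.e-04 -6.e-04 -1.e+00] F [ 0.4 -0.3 -2.6] Mo [-0.04  0.49  0.04] op 0.193 q [ 0.63  0.39  1.73 -0.    1.02  2.35]
units [ 0.003  0.796 -0.024]
plate [581.6 324.3] [101.9 126.3] 83.3
[[143 136 124]
 [135 123 113]
 [136 125 114]
 [135 125 114]]
```

Call:
step_arm:
  series:
    - {"tx": 0, "ty": 0.1, "tz": 0, "rx": 0, "ry": 0, "rz": 0, "jaw": 0}
    - {"tx": 0, "ty": 0.2, "tz": -0.02, "rx": 0, "ry": 0, "rz": 0, "jaw": 0}
    - {"tx": 0, "ty": 0.25, "tz": 0, "rx": 0, "ry": 0, "rz": 0, "jaw": 0}
    - {"tx": 0, "ty": 0.17, "tz": 0, "rx": 0, "ry": 0, "rz": 0, "jaw": 0}
    - {"tx": 0, "ty": 0.08, "tz": 0, "rx": 0, "ry": 0, "rz": 0, "jaw": 0}
    - {"tx": 0, "ty": 0, "tz": 0, "rx": 0, "ry": 0, "rz": 0, "jaw": 0}
    - {"tx": 0, "ty": 0, "tz": 0, "rx": 0, "ry": 0, "rz": 0, "jaw": 0}

```text
t: 20.52
eef_pos: [491.8, 341.2, 301.2]
ee_rot: [-0.536, -0.461, 0.536, -0.461]
force: [-0.0, -0.2, -3.1]
opening: 0.198
```

```bash
cat >> h.py <<'E'
def over(f,polys,boxes):
    out=[]
    for n,b in boxes:
        c=cam(n); im=cv2.resize(c['frame'][...,::-1],None,fx=5,fy=5,interpolation=cv2.INTER_CUBIC); im=(255*(im/255.)**.6).astype('uint8')
        for P,col in polys: cv2.polylines(im,[((proj(c,P)+.5)*5-.5).round().astype(int)],True,col,1)
        x,y,w,h=b; o=im[y*5:(y+h)*5,x*5:(x+w)*5]; out.append(cv2.resize(o,(400,int(400*h/w))))
    H=min(len(o) for o in out); cv2.imwrite('pics/'+f,np.hstack([o[:H] for o in out]))
def sq(ctr,yaw,z,h=50,w=None):
    w=w or h; r=R.from_euler('z',yaw,degrees=True).as_matrix(); return (np.array([[-h,-w,0],[h,-w,0],[h,w,0],[-h,w,0]])@r.T+[ctr[0],ctr[1],z])
E
python3 - <<'E'
from h import *
p,M,g=st(); u=M[:,1]; v=np.array([-u[1],u[0],0]); yaw=np.degrees(np.arctan2(u[1],u[0]))
P=g+118.1*u-.54*v; z=g[2]-47.7+2; print('plate est',P,yaw+2.1,z)
over('hov.png',[(sq(P,yaw+2.1,z+6),(0,0,255)),(sq((608.5,322.5),-6.5,48,61,55),(255,0,0))],[('top',(240,140,100,100)),('scene',(250,130,110,110))])
E
```

```text
t 20.52 tcp [491.8 341.2 301.2] grasp [491.8 341.1 129.2] jawhead -98.59 xaxis [-5.e-04 -1.e-04 -1.e+00] F [-0.  -0.2 -3.1] Mo [-0.01  0.52  0.02] op 0.198 q [0.59 0.44 1.66 0.   1.05 2.31]
plate est [608.45165111 322.97555368 129.12947082] -6.488133522109422 83.482202740537
```

View pics/hov.png

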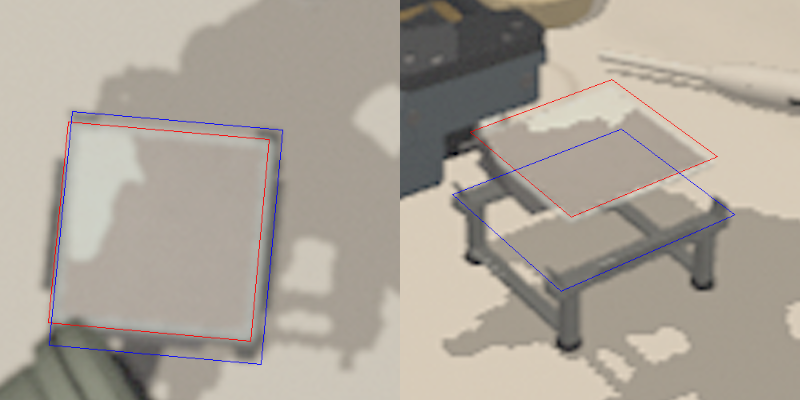

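Hover matches the estimate within about 1–2 mm. Lower.

Call:
step_arm:
  series:
    - {"tx": 0.1, "ty": 0, "tz": 0, "rx": 0, "ry": 0, "rz": 0, "jaw": 0}
    - {"tx": 0.15, "ty": 0, "tz": 0, "rx": 0, "ry": 0, "rz": 0, "jaw": 0}
    - {"tx": 0.15, "ty": 0, "tz": 0.005, "rx": 0, "ry": 0, "rz": 0, "jaw": 0}
    - {"tx": 0.1, "ty": 0, "tz": 0, "rx": 0, "ry": 0, "rz": 0, "jaw": 0}
    - {"tx": 0.06, "ty": 0, "tz": 0, "rx": 0, "ry": 0, "rz": 0, "jaw": 0}
    - {"tx": 0.03, "ty": 0, "tz": 0, "rx": 0, "ry": 0, "rz": 0, "jaw": 0}
    - {"tx": 0.03, "ty": 0, "tz": 0, "rx": 0, "ry": 0, "rz": 0, "jaw": 0}
    - {"tx": 0.02, "ty": 0, "tz": 0, "rx": 0, "ry": 0, "rz": 0, "jaw": 0}
    - {"tx": 0.02, "ty": 0, "tz": 0, "rx": 0, "ry": 0, "rz": 0, "jaw": 0}
    - {"tx": 0.02, "ty": 0, "tz": 0, "rx": 0, "ry": 0, "rz": 0, "jaw": 0}
    - {"tx": 0.02, "ty": 0, "tz": 0, "rx": 0, "ry": 0, "rz": 0, "jaw": 0}
    - {"tx": 0.02, "ty": 0, "tz": 0, "rx": 0, "ry": 0, "rz": 0, "jaw": 0}
    - {"tx": 0.02, "ty": 0, "tz": 0, "rx": 0, "ry": 0, "rz": 0, "jaw": 0}
    - {"tx": 0.02, "ty": 0, "tz": 0, "rx": 0, "ry": 0, "rz": 0, "jaw": 0}
    - {"tx": 0.02, "ty": 0, "tz": 0, "rx": 0, "ry": 0, "rz": 0, "jaw": 0}
    - {"tx": 0, "ty": 0, "tz": 0, "rx": 0, "ry": 0, "rz": 0, "jaw": 0}

```text
t: 22.62
eef_pos: [492.0, 340.9, 262.2]
ee_rot: [-0.536, -0.461, 0.536, -0.461]
force: [-0.4, -0.0, -2.6]
opening: 0.192
```

```bash
python3 -c "
from h import *
p,M,g=st(); print('blade top',g[2]-45.7)"
```

```text
t 22.62 tcp [492.  340.9 262.2] grasp [492.  340.9  90.2] jawhead -98.59 xaxis [-1.e-04 -0.e+00 -1.e+00] F [-0.4 -0.  -2.6] Mo [0.01 0.32 0.03] op 0.192 q [0.59 0.48 1.7  0.   0.96 2.31]
blade top 44.471743132211785
```

Call:
step_arm:
  series:
    - {"tx": 0.03, "ty": 0, "tz": 0, "rx": 0, "ry": 0, "rz": 0, "jaw": 0}
    - {"tx": 0.05, "ty": 0, "tz": 0, "rx": 0, "ry": 0, "rz": 0, "jaw": 0}
    - {"tx": 0.06, "ty": 0, "tz": 0, "rx": 0, "ry": 0, "rz": 0, "jaw": 0}
    - {"tx": 0.04, "ty": 0, "tz": 0, "rx": 0, "ry": 0, "rz": 0, "jaw": 0}
    - {"tx": 0, "ty": 0, "tz": 0, "rx": 0, "ry": 0, "rz": 0, "jaw": 0}
    - {"tx": 0, "ty": 0, "tz": 0, "rx": 0, "ry": 0, "rz": 0, "jaw": 0}
    - {"tx": 0, "ty": 0, "tz": 0, "rx": 0, "ry": 0, "rz": 0, "jaw": 0}

```text
t: 23.5
eef_pos: [492.1, 340.9, 253.4]
ee_rot: [0.536, 0.461, -0.536, 0.461]
force: [-0.2, 0.6, -1.4]
opening: 0.195
```

Run:
```python
from h import *
p,M,g=st(); print('blade top',g[2]-45.7)
over('seat.png',[(sq((608.5,322.5),-6.5,54),(0,0,255))],[('top',(240,140,100,100)),('scene',(250,130,110,110))])
```

```text
t 23.5 tcp [492.1 340.9 253.4] grasp [492.1 341.   81.4] jawhead -98.59 xaxis [ 3.e-04  2.e-04 -1.e+00] F [-0.2  0.6 -1.4] Mo [-0.02  0.37 -0.02] op 0.195 q [0.59 0.49 1.71 0.   0.94 2.31]
blade top 35.7011324836116
```

View pics/seat.png

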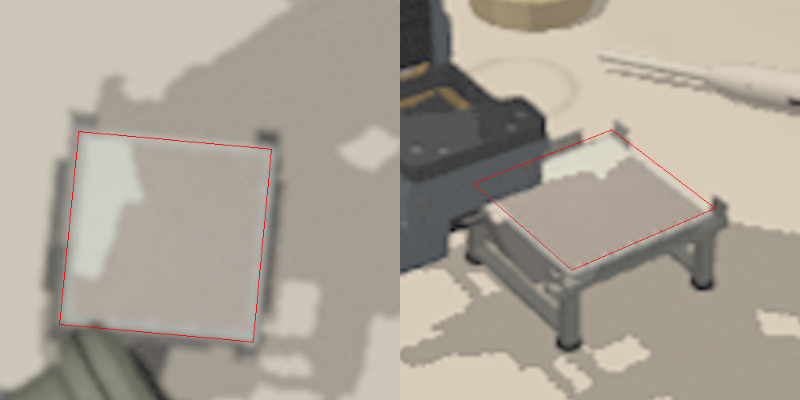

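Plate seated flat within the lips. Withdraw 115 mm straight back, then lower to the table.

Call:
step_arm:
  series:
    - {"tx": 0, "ty": -0.1, "tz": 0, "rx": 0, "ry": 0, "rz": 0, "jaw": 0}
    - {"tx": 0, "ty": -0.2, "tz": 0, "rx": 0, "ry": 0, "rz": 0, "jaw": 0}
    - {"tx": 0, "ty": -0.25, "tz": 0, "rx": 0, "ry": 0, "rz": 0, "jaw": 0}
    - {"tx": 0, "ty": -0.25, "tz": 0, "rx": 0, "ry": 0, "rz": 0, "jaw": 0}
    - {"tx": 0, "ty": -0.25, "tz": 0, "rx": 0, "ry": 0, "rz": 0, "jaw": 0}
    - {"tx": 0, "ty": -0.25, "tz": 0, "rx": 0, "ry": 0, "rz": 0, "jaw": 0}
    - {"tx": 0, "ty": -0.25, "tz": 0, "rx": 0, "ry": 0, "rz": 0, "jaw": 0}
    - {"tx": 0, "ty": -0.25, "tz": 0, "rx": 0, "ry": 0, "rz": 0, "jaw": 0}
    - {"tx": 0, "ty": -0.25, "tz": 0, "rx": 0, "ry": 0, "rz": 0, "jaw": 0}
    - {"tx": 0, "ty": -0.25, "tz": 0, "rx": 0, "ry": 0, "rz": 0, "jaw": 0}
    - {"tx": 0, "ty": 0, "tz": 0, "rx": 0, "ry": 0, "rz": 0, "jaw": 0}
    - {"tx": 0.15, "ty": 0, "tz": 0, "rx": 0, "ry": 0, "rz": 0, "jaw": 0}
    - {"tx": 0.2, "ty": 0, "tz": 0, "rx": 0, "ry": 0, "rz": 0, "jaw": 0}
    - {"tx": 0.15, "ty": 0, "tz": 0, "rx": 0, "ry": 0, "rz": 0, "jaw": 0}
    - {"tx": 0.1, "ty": 0, "tz": 0, "rx": 0, "ry": 0, "rz": 0, "jaw": 0}
    - {"tx": 0, "ty": 0, "tz": 0, "rx": 0, "ry": 0, "rz": 0, "jaw": 0}

```text
t: 25.6
eef_pos: [378.4, 358.0, 222.7]
ee_rot: [-0.536, -0.461, 0.536, -0.461]
force: [0.6, -0.1, -2.0]
opening: 0.198
```

```bash
python3 -c "
from h import *
p,M,g=st(); print('underside',g[2]-47.7,'tip',g+147.5*M[:,1])"
```

```text
t 25.6 tcp [378.4 358.  222.7] grasp [378.2 357.9  50.7] jawhead -98.6 xaxis [-8.e-04 -7.e-04 -1.e+00] F [ 0.6 -0.1 -2. ] Mo [ 0.    0.24 -0.  ] op 0.198 q [0.74 0.42 1.93 0.   0.79 2.46]
underside 2.98506861956416 tip [524.0488623  335.81172578  50.57839473]
```

Call:
step_arm:
  series:
    - {"tx": 0.03, "ty": 0, "tz": 0, "rx": 0, "ry": 0, "rz": 0, "jaw": 0}
    - {"tx": 0.03, "ty": 0, "tz": 0, "rx": 0, "ry": 0, "rz": 0, "jaw": 0}
    - {"tx": 0, "ty": 0, "tz": 0, "rx": 0, "ry": 0, "rz": 0, "jaw": 0}
    - {"tx": 0, "ty": 0, "tz": 0, "rx": 0, "ry": 0, "rz": 0, "jaw": 0.3}
    - {"tx": 0, "ty": 0, "tz": 0, "rx": 0, "ry": 0, "rz": 0, "jaw": 0.6}
    - {"tx": 0, "ty": 0, "tz": 0, "rx": 0, "ry": 0, "rz": 0, "jaw": 0.6}
    - {"tx": 0, "ty": 0, "tz": 0, "rx": 0, "ry": 0, "rz": 0, "jaw": 0.6}
    - {"tx": 0, "ty": 0, "tz": 0, "rx": 0, "ry": 0, "rz": 0, "jaw": 0.6}
    - {"tx": 0, "ty": 0, "tz": 0, "rx": 0, "ry": 0, "rz": 0, "jaw": 0.6}
    - {"tx": 0, "ty": 0, "tz": 0, "rx": 0, "ry": 0, "rz": 0, "jaw": 0.6}
    - {"tx": -0.2, "ty": 0, "tz": 0, "rx": 0, "ry": 0, "rz": 0, "jaw": 0.6}
    - {"tx": -0.6, "ty": 0, "tz": 0, "rx": 0, "ry": 0, "rz": 0, "jaw": 0.6}
    - {"tx": -0.8, "ty": 0, "tz": 0, "rx": 0, "ry": 0, "rz": 0, "jaw": 0.6}
    - {"tx": -0.8, "ty": 0, "tz": 0, "rx": 0, "ry": 0, "rz": 0, "jaw": 0.6}
    - {"tx": -0.6, "ty": 0, "tz": 0, "rx": 0, "ry": 0, "rz": 0, "jaw": 0.6}
    - {"tx": 0, "ty": 0, "tz": 0, "rx": 0, "ry": 0, "rz": 0, "jaw": 0.6}

```text
t: 27.6
eef_pos: [378.6, 358.3, 373.2]
ee_rot: [0.538, 0.461, -0.534, 0.461]
force: [-0.2, -0.3, 0.0]
opening: 0.601
```

Run:
```python
from h import *
p,M,g=st(); u=M[:,1]; b=g+105*u
over('end.png',[(sq((608.5,322.5),-6.5,54),(0,0,255)),(sq(b,-8.6,2,42.5,30),(0,255,0))],[('top',(220,140,150,150)),('scene',(200,120,190,190))])
```

```text
t 27.6 tcp [378.6 358.3 373.2] grasp [379.4 359.1 201.2] jawhead -98.6 xaxis [ 0.0048  0.0044 -1.    ] F [-0.2 -0.3  0. ] Mo [-0.02  0.25  0.  ] op 0.601 q [0.74 0.26 1.74 0.   1.14 2.46]
```

View pics/end.png

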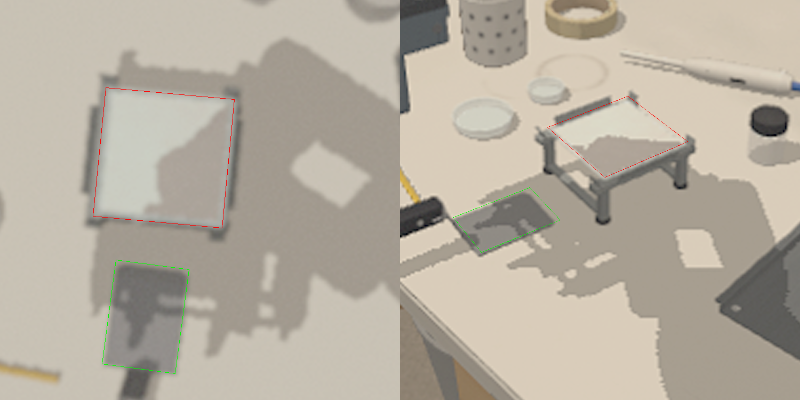

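The plate matches the seat outline and lies flat inside the lips. The blade lies flat on the worktop, clear of the stand. The can and petri dish haven't moved, so I'll hand in.

```bash
python3 -c "
from plant import ctrl
print(ctrl.job_done())"
```

```text
the job is handed in; nothing more can be done
None
```

The job is done and handed in at about 27.7 s of the 67 s allowed; no verdict is reported. I slid the lifter under the plate, which moved about 18 mm back to the tray's rear rim. I carried it level to the airing stand, laid it on the rails, drew the lifter out and laid it flat on the worktop in front of the stand.

**Final checks:**
- **Plate:** the last pictures from both cameras show it flat inside the lips. It agrees with my measured seat centre to about 2 mm (limit 7 mm).
- **Lifter:** the blade outline matches a blade lying flat on the worktop. Its tip is about 20 mm from the stand's front and touches nothing.
- **Bystanders:** the petri dish and can look unmoved in the last pictures. The bottle was outside the crop; it was last seen standing as the plate was lifted, and the plate was drawn well away from it before crossing.

**What disagreed or failed:**
- My first reading of the stand's position differed by about 8 mm between the two cameras. I had picked the wrong rail height in one view, and an overlay check brought it to within 2–3 mm.
- An automatic plate measurement just before the stand was spoiled by the shadowed table. I used the plate's position on the blade, measured at lift-off, and confirmed it by picture.
- My first two move calls were refused for missing fields and moved nothing.

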